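# Level three saffron plants for the grow lamp

## Task

Bring the tops of the three potted saffron plants level for the grow lamp: the tallest plant belongs on the lowest stand, the middle one on the middle stand and the shortest on the highest stand, each upright in the middle of its stand. At the start each stands on a wrong stand, so first set one of them down on the empty cork mat and let go of it there; at the end all three are on their stands and the mat is empty again. Do not tip a plant over, and leave the jar, the meter and the brass weight among them where they are.

Things in the scene. Friction and masses are not known exactly. Their poses are not given: they have to be found in the camera images.
- short_center (a point): The shortest plant: a squat round black pot, 58 mm across and 34 mm high, straight-sided, with a bare brown corm (bulb, no shoots) rising 14 mm above the rim; 48 mm high in all, about 120 g. Grip the pot across its sides. Its axes: z along the pot's axis, upward when it stands. This point lies on the axis, half-way up the whole plant, 24 mm above the underside.
- middle_center (a point): The middle plant: a round black pot, 50 mm across and 52 mm high, straight-sided, with a small corm and four pale stubby shoots rising 16 mm above the rim; 68 mm high in all, about 140 g. Grip the pot across its sides. Its axes: z along the pot's axis, upward when it stands. This point lies on the axis, half-way up the whole plant, 34 mm above the underside.
- tall_center (a point): The tallest plant: a slim round black pot, 42 mm across and 72 mm high, straight-sided, with an open violet crocus flower (34 mm across) rising 16 mm above the rim; 88 mm high in all, about 160 g. Grip the pot across its sides, best some 10 mm above this point so that the hand stays clear of the flower. Its axes: z along the pot's axis, upward when it stands. This point lies on the axis, half-way up the whole plant, 44 mm above the underside.
- low_top (a point): The lowest stand: a square slab 96 x 96 mm, 15 mm high, fixed, grey plastic, lying flat on the bench. This point is the centre of its flat top, 15 mm above the bench; z up. x and y across its sides.
- mid_top (a point): The middle stand: a round disc 96 mm across, 35 mm high, fixed, grey plastic, lying flat on the bench. This point is the centre of its flat top, 35 mm above the bench; z up.
- high_top (a point): The highest stand: a hexagonal block 96 mm across its flats, 55 mm high, fixed, grey plastic, lying flat on the bench. This point is the centre of its flat top, 55 mm above the bench; z up.
- mat_top (a point): The parking mat: a square brown cork mat 100 x 100 mm, 4 mm thick, fixed flat on the bench, empty at the start. This point is the centre of its top; z up.
- jar: Bystander: an upright amber glass jar with a steel cap, loose, 40 mm across and 48 mm high: leave it alone. Origin at the centre of its underside.
- meter: Bystander: a small white climate meter, a loose box 40 x 40 x 24 mm: leave it alone. Origin at the centre of its underside.
- weight: Bystander: a brass balance weight with a knob, loose, 34 mm across and 38 mm high: leave it alone. Origin at the centre of its underside.
Mind the look-alikes: they are no part of the job. Of the things shaped like the part that bears mat_top, the cork one is meant. What is shaped like the part that bears mid_top but green is not meant.

How it is judged:
By the outcome, as a careful person would: the job done as asked, in the order asked, and still so for the second after the job is handed in, with the robot touching nothing.
It also fails if it takes over 120 s, if anything falls off the work surface, if the arm or the gripper's body presses on something with over 40 N, if the wrist force passes 120 N, or if a joint passes its speed limit or range.

## Robot

A 7-joint arm with a two-finger parallel gripper is mounted at the origin on the work surface. World frame = base frame: x ahead of the robot, y to its left, z up, the work surface at z = 0. Lengths are in m, angles in degrees, forces in N, time in s.
With the tool pointing down it reaches from about 0.425 to 0.875 m from the base axis. Payload 4.7 kg.
Tool frame: the origin (TCP) lies between the finger pads; the fingertips stand 14 mm ahead of it and the grasp point (between the pads) lies 5 mm behind it (env.tip_reach is the distance from the TCP to the fingertips, in m); z points along the fingers, y is the direction in which the jaws open and shut (so a half turn about z gives the same grasp; the last joint's range is limited). The gripper opens to 87 mm and grips with 3 to 60 N. Pads are 19 mm wide; open, the fingers measure 117 mm over their backs; the gripper's body (75 mm by 190 mm) begins 51 mm behind the grasp point.
Start: joints at [75.35, 18.392, -4.016, 83.108, 1.295, 78.541, -3.26], TCP at [0.173, -0.627, 0.237] pointing down, gripper open.
Joint ranges: [-163.93, 163.93], [-17.29, 119.83], [-79.2, 71.16], [3.27, 140.29], [-89.18, 269.18], [5.43, 117.66], [-154.24, 154.24]. Speed limits (degrees/s): [147.25, 147.25, 180, 180, 180, 180, 180].

## Interface

Orientations are given as [roll, pitch, yaw] about the fixed x, y, z axes, in that order (R = Rz(yaw) Ry(pitch) Rx(roll)).
In Python, from cell import env gives the robot as it stands. The module is installed in compiled form; this text tells all that it offers.
- The arm moves only by the shell command python3 -m pendant 'ROWS' [FORCE]. ROWS is JSON, a list of rows, each an object of numbers: "rx", "ry", "rz": the turn, a rotation vector about the tool's x, y, z in degrees; "tx", "ty", "tz": the shift along the tool's x, y, z in mm; "jaw": the finger opening in mm, from 0 to 87. In form: [{"rx": .., "ry": .., "rz": .., "tx": .., "ty": .., "tz": .., "jaw": ..}, ...]. A call has 1 to 20 rows; each row shifts and turns the commanded pose from where the row before left it, along the tool's axes as they then stand; what a row does not reach is not made up. A row lasts 1/12 s, in which the tool goes at most 41.7 mm and 7.16 degrees, less where a joint would pass 70% of its speed; a pose out of reach is approached as far as the arm can. A call with a gripper value outside its range is refused whole. The fingers move at their own pace and stop on an object; FORCE is the grip in N (left out, the last holds). Time passes only in rows, so rows that do not move let the fingers close. It gives the time, the measured TCP pose, the force and the opening at its end, in the units of the state.
- env.get_obs(): the state, without advancing time (a new reading comes with each control period).
- env.read_camera(name): name is "scene" or "top"; returns a dict with "img" (384x512x3 uint8, red, green, blue), "range_z" (384x512 float32, m along the optical axis (not along the pixel's ray), 0 where there is no reading), "vertical_fov" (degrees; the focal length in pixels is half the picture's height over the tangent of half this angle, whatever the lens; pixels are square), "cx", "cy" (the principal point, pixels), "world_to_cam" (4x4, takes a point from world to camera coordinates). Camera axes: x right, y up, looking along -z (the intrinsics and any distortion apply to the point x, -y, -z); pixel columns grow to the right and rows downward; lengths in m; the calibration is good to about 2 mm. A picture is of the moment at which its call begins.
- env.sign_off(): hands the job in, once; it reports no verdict.
The state is a dict: "time_s": time; "qpos": joint angles; "joint_velocities": joint speeds; "effort": joint torques, N m; "tool_pos": TCP position; "tool_rot": TCP orientation; "force": force on the tool from outside, world axes, zero at the start; "wrist_torque": the same for the moment, N m; "grip_width": finger opening in m.
Only numpy, scipy, OpenCV 4.12 (cv2) and the standard library are available. Lean on these libraries where they do the work, as an engineer would, in place of code of your own. Each camera call takes 0.05 s, during which the arm holds its last target.

## Working session

There is one attempt and no reset: what is moved stays moved. The work goes in short steps, Python scripts to look and compute and a shell command to move; the robot and the scene stay as the last step left them, time stands still between calls to the robot, and variables do not carry over. Pictures are saved under pics/ and viewed, and the job is handed in when it is done.

```bash
mkdir -p pics; python3 - <<'E'
from cell import env
import cv2
print(env.get_obs())
for n in("scene","top"):
    c=env.read_camera(n); cv2.imwrite(f"pics/{n}0.png",cv2.cvtColor(c["img"],cv2.COLOR_RGB2BGR))
    print(n,[k for k in c],c["vertical_fov"],c["cx"],c["cy"],c["world_to_cam"])
E
```

```text
{'time_s': 0.0, 'qpos': array([75.34872449, 18.43876353, -4.01497861, 83.17481686,  1.29618024,
       78.53921354, -3.2594805 ]), 'joint_velocities': array([ 0.00699908,  0.08075791,  0.05623412,  0.06867038,  0.02263028,
       -0.01150803, -0.03915517]), 'effort': array([-5.15162956e-04, -4.91284740e+01, -4.04338818e-01, -3.12529600e+01,
       -6.37514004e-02,  4.35996673e-02,  1.70881508e-04]), 'tool_pos': array([ 0.17306046, -0.62600199,  0.23546551]), 'tool_rot': array([-1.79892510e+02,  7.00180146e-03,  1.54612602e+01]), 'force': array([0.01611195, 0.61288149, 0.02884292]), 'wrist_torque': array([0.00952282, 0.0371389 , 0.05011241]), 'grip_width': 0.08700328765721226}
scene ['img', 'range_z', 'vertical_fov', 'cx', 'cy', 'world_to_cam'] 46.6747226066646 257.7306589034035 196.24848465778018 [[ 0.527087    0.84962966 -0.01757109 -0.28553431]
 [-0.60978013  0.39253054  0.68854046  0.22438451]
 [ 0.59190158 -0.35220622  0.72498503 -1.29023303]
 [ 0.          0.          0.          1.        ]]
top ['img', 'range_z', 'vertical_fov', 'cx', 'cy', 'world_to_cam'] 51.504134252103526 252.52153257445303 194.26339774198158 [[-7.28125321e-03 -9.99973340e-01  5.50007158e-04  6.77212089e-03]
 [ 9.84235428e-01 -7.06945751e-03  1.76721944e-01 -4.89198337e-01]
 [-1.76713344e-01  1.82809375e-03  9.84260663e-01 -8.75149899e-01]
 [ 0.00000000e+00  0.00000000e+00  0.00000000e+00  1.00000000e+00]]
```

View pics/scene0.png

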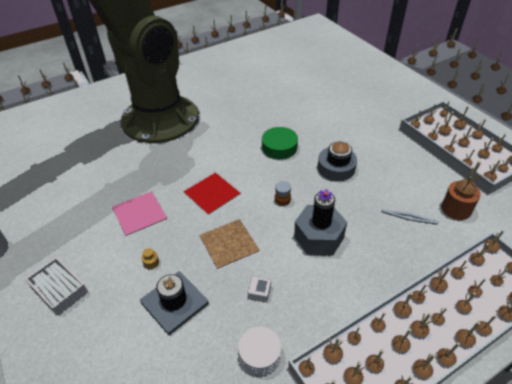

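View pics/top0.png

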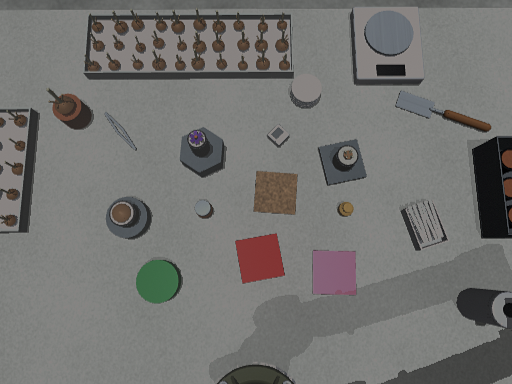

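```bash
cat > h.py <<'E'
from cell import env
import numpy as np, cv2
def cam(n):
    c=env.read_camera(n); h=c["img"].shape[0]; f=h/2/np.tan(np.radians(c["vertical_fov"]/2)); c["f"]=f
    v,u=np.mgrid[0:h,0:c["img"].shape[1]]; z=c["range_z"]
    P=np.stack([(u-c["cx"])/f*z,-(v-c["cy"])/f*z,-z],-1)
    W=c["world_to_cam"]; c["W"]=(P-W[:3,3])@W[:3,:3]; c["ok"]=z>0
    return c
def crop(c,name,u0,v0,u1,v1,s=4):
    a=cv2.resize(c["img"][v0:v1,u0:u1],None,fx=s,fy=s,interpolation=cv2.INTER_CUBIC)
    cv2.imwrite("pics/"+name,cv2.cvtColor(a,cv2.COLOR_RGB2BGR))
def mask_stats(c,x,y,r,z0,z1):
    W=c["W"]; m=c["ok"]&(np.hypot(W[...,0]-x,W[...,1]-y)<r)&(W[...,2]>z0)&(W[...,2]<z1)
    p=W[m]; 
    if len(p)<5: return None
    (cx,cy),(w,h),a=cv2.minAreaRect(p[:,:2].astype(np.float32)*1000)
    (ex,ey),er=cv2.minEnclosingCircle(p[:,:2].astype(np.float32)*1000)
    return len(p),"mean",p.mean(0).round(4),"rect",[round(q,1) for q in(cx,cy,w,h,a)],"circ",[round(q,1) for q in(ex,ey,er)]
E
python3 - <<'E'
from h import *
c=cam("top"); s=cam("scene")
for n,u,v in [("tallflower",197,139),("short/mid?",122,212),("mid?",347,155),("hex",210,165),("disc",137,230),("slab",332,175),("cork",276,192),("red",260,258),("green",157,281),("jar",203,208),("meter",278,135),("wt",346,209),("bench",230,220),("bench2",300,225)]:
    print(n,c["W"][v,u].round(4))
crop(c,"t1.png",80,110,240,250); crop(c,"t2.png",240,110,380,250); crop(s,"s1.png",130,120,370,340,3)
E
```

```text
tallflower [0.5932 0.1207 0.1348]
short/mid? [0.445  0.29   0.0812]
mid? [ 0.5732 -0.2123  0.0725]
hex [0.5572 0.1012 0.0525]
disc [0.4094 0.2686 0.0354]
slab [ 0.5403 -0.1884  0.0137]
cork [ 0.5009 -0.0533  0.0073]
red [ 0.3447 -0.0133 -0.0007]
green [0.2947 0.219  0.0344]
jar [0.4573 0.1165 0.0484]
meter [ 0.6383 -0.0596  0.0237]
wt [ 0.4543 -0.2126  0.0366]
bench [ 4.349e-01  5.750e-02 -3.000e-04]
bench2 [ 0.422  -0.1099 -0.0025]
```

View pics/t1.png

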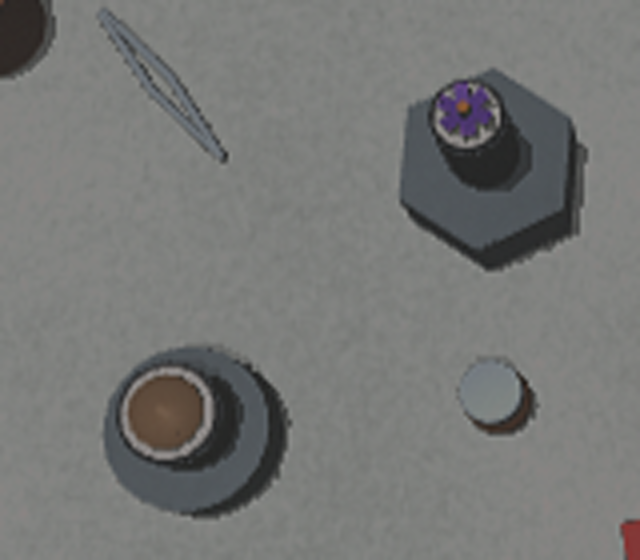

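View pics/t2.png

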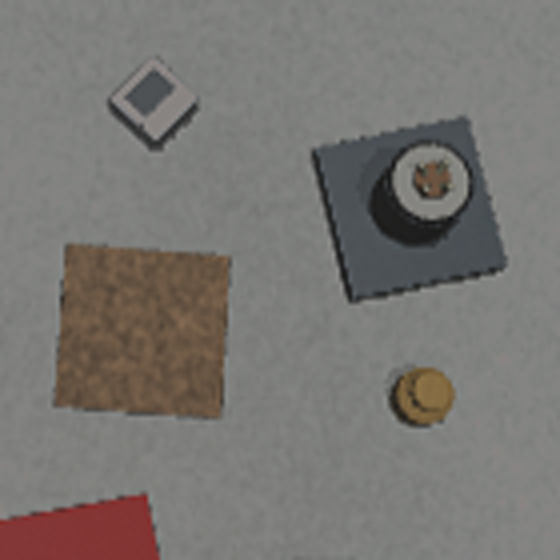

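View pics/s1.png

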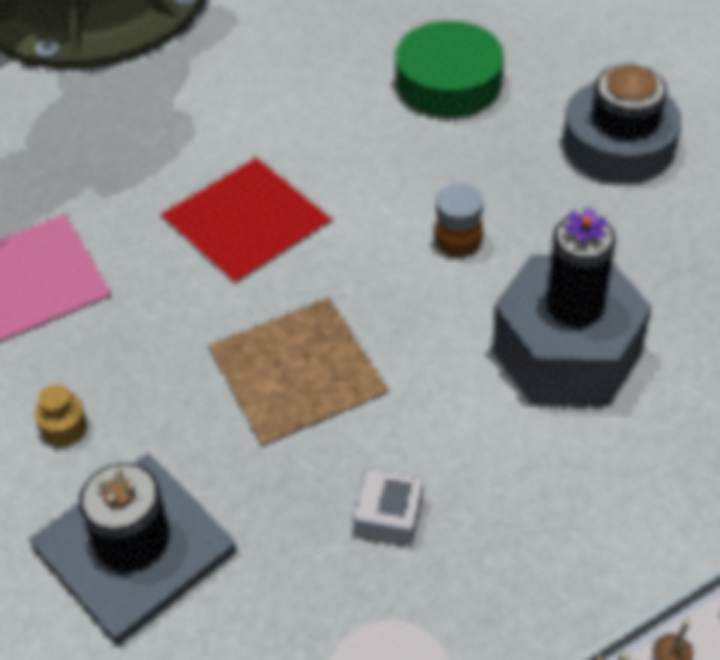

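Top view: tall plant (197,139) is on the grey hexagon; short one (122,212) on the grey disc, while the green disc (157,281) is a look-alike. The middle plant (347,155) is on the grey slab. The cork mat is the brown textured square at (276,192); red (260,258) and pink (334,272) are the look-alikes. I'll park the tall plant there.

```bash
cat >> h.py <<'E'
def ray(c,u,v,z):
    W=c["world_to_cam"];R=W[:3,:3];o=-R.T@W[:3,3]
    d=R.T@np.array([(u-c["cx"])/c["f"],-(v-c["cy"])/c["f"],-1.]);return (o+d*(z-o[2])/d[2])
def cc(c,pts,z,off,s=4):
    return np.array([ray(c,off[0]+(x+.5)/s-.5,off[1]+(y+.5)/s-.5,z)[:2]*1000 for x,y in pts])
E
python3 - <<'E'
from h import *
c=cam("top"); s=cam("scene")
def sh(n,p): print(n,"centre",p.mean(0).round(1), "opp dist",[round(float(np.linalg.norm(p[i]-p[i+len(p)//2])),1) for i in range(len(p)//2)])
a=(80,110);b=(240,110)
sh("hex",cc(c,[(490,68),(573,120),(572,207),(487,250),(402,205),(408,105)],.055,a))
sh("disc",cc(c,[(104,431),(186,346),(268,431),(186,515)],.035,a))
p=cc(c,[(314,150),(467,118),(507,267),(353,300)],.015,b);sh("slab",p);print(p.round(0).tolist())
p=cc(c,[(66,244),(231,257),(221,417),(54,405)],.004,b);sh("cork",p)
sh("short",cc(c,[(120,412),(167,365),(214,412),(167,460)],.069,a))
sh("tall",cc(c,[(429,115),(466,79),(503,115),(466,152)],.127,a))
sh("mid",cc(c,[(390,182),(430,143),(470,182),(430,222)],.067,b))
o=(130,120)
print("scene")
sh("hex",cc(s,[(525,257),(497,312),(540,357),(618,358),(650,310),(610,262)],.055,o,3))
sh("disc",cc(s,[(565,122),(622,80),(680,122),(622,164)],.035,o,3))
sh("slab",cc(s,[(149,456),(236,547),(119,643),(32,544)],.015,o,3))
sh("cork",cc(s,[(328,298),(387,390),(262,444),(209,348)],.004,o,3))
sh("short",cc(s,[(594,87),(630,65),(665,87),(630,110)],.069,o,3))
sh("tall",cc(s,[(552,238),(584,214),(615,238),(584,258)],.127,o,3))
sh("mid",cc(s,[(80,499),(121,464),(161,499),(121,533)],.067,o,3))
for n,x,y in (("hex",.575,.11),("disc",.43,.28),("slab",.56,-.205)):
    z={"hex":.055,"disc":.035,"slab":.015}[n]
    print(n,mask_stats(c,x,y,.075,z-.005,z+.005))
E
```

```text
hex centre [594.3 120.5] opp dist [109.8, 110.8, 114.7]
disc centre [439.1 295. ] opp dist [94.5, 98.1]
slab centre [ 572.9 -214.1] opp dist [135.1, 135.1]
[[610.0, -157.0], [629.0, -251.0], [536.0, -270.0], [516.0, -177.0]]
cork centre [501.2 -52. ] opp dist [140.6, 140.8]
short centre [445.2 295.3] opp dist [52.3, 53.3]
tall centre [597.1 123.7] opp dist [39.8, 40.9]
mid centre [ 574.4 -213.9] opp dist [45.8, 46.8]
scene
hex centre [599.1 121.9] opp dist [109.4, 107.2, 103.8]
disc centre [447.6 290.4] opp dist [94.5, 104.2]
slab centre [ 580.7 -213.4] opp dist [135.5, 132.3]
cork centre [504.3 -51.6] opp dist [139.0, 137.3]
short centre [446.2 294.5] opp dist [57.2, 56.1]
tall centre [598.6 123.5] opp dist [41.7, 40.3]
mid centre [ 578.6 -212.9] opp dist [50.2, 49.9]
hex (986, 'mean', array([0.5862, 0.1195, 0.055 ]), 'rect', [594.0, 121.8, 107.8, 96.4, 55.7], 'circ', [594.5, 122.3, 54.9])
disc (729, 'mean', array([0.4331, 0.2881, 0.0352]), 'rect', [440.0, 294.7, 94.0, 95.3, 3.6], 'circ', [439.9, 295.6, 48.5])
slab (1032, 'mean', array([ 0.5674, -0.2097,  0.0148]), 'rect', [573.6, -213.9, 96.8, 97.3, 11.9], 'circ', [573.3, -214.3, 66.1])
```

```bash
python3 -m pendant '[{"rz":7,"jaw":87},{"rz":7,"jaw":87},{"rz":1.46,"jaw":87},{"tx":29.7,"ty":-25.1,"jaw":87},{"tx":29.7,"ty":-25.1,"jaw":87},{"tx":29.7,"ty":-25.1,"jaw":87},{"tx":29.7,"ty":-25.1,"jaw":87},{"tx":29.7,"ty":-25.1,"jaw":87},{"tx":29.7,"ty":-25.1,"jaw":87},{"tx":29.7,"ty":-25.1,"jaw":87},{"tx":29.7,"ty":-25.1,"jaw":87},{"tx":29.7,"ty":-25.1,"jaw":87},{"tx":29.7,"ty":-25.1,"jaw":87},{"tx":29.7,"ty":-25.1,"jaw":87}]'
```

```text
invalid input at $[0]: expected keys rx, ry, rz, tx, ty, tz, jaw
```

All keys are required.

```bash
python3 -m pendant '[{"rx":0,"ry":0,"rz":7,"tx":0,"ty":0,"tz":0,"jaw":87},{"rx":0,"ry":0,"rz":7,"tx":0,"ty":0,"tz":0,"jaw":87},{"rx":0,"ry":0,"rz":1.46,"tx":0,"ty":0,"tz":0,"jaw":87},{"rx":0,"ry":0,"rz":0,"tx":29.7,"ty":-25.1,"tz":0,"jaw":87},{"rx":0,"ry":0,"rz":0,"tx":29.7,"ty":-25.1,"tz":0,"jaw":87},{"rx":0,"ry":0,"rz":0,"tx":29.7,"ty":-25.1,"tz":0,"jaw":87},{"rx":0,"ry":0,"rz":0,"tx":29.7,"ty":-25.1,"tz":0,"jaw":87},{"rx":0,"ry":0,"rz":0,"tx":29.7,"ty":-25.1,"tz":0,"jaw":87},{"rx":0,"ry":0,"rz":0,"tx":29.7,"ty":-25.1,"tz":0,"jaw":87},{"rx":0,"ry":0,"rz":0,"tx":29.7,"ty":-25.1,"tz":0,"jaw":87},{"rx":0,"ry":0,"rz":0,"tx":29.7,"ty":-25.1,"tz":0,"jaw":87},{"rx":0,"ry":0,"rz":0,"tx":29.7,"ty":-25.1,"tz":0,"jaw":87},{"rx":0,"ry":0,"rz":0,"tx":29.7,"ty":-25.1,"tz":0,"jaw":87},{"rx":0,"ry":0,"rz":0,"tx":29.7,"ty":-25.1,"tz":0,"jaw":87}]' 20
```

```text
time_s: 1.47
tool_pos: [0.5011, -0.349, 0.2368]
tool_rot: [180.0, -0.0, 0.1]
force: [0.7, -0.0, -0.1]
grip_width: 0.0868
```

```bash
python3 -m pendant '[{"rx":0,"ry":0,"rz":0,"tx":7.4,"ty":-36.4,"tz":0,"jaw":87},{"rx":0,"ry":0,"rz":0,"tx":7.4,"ty":-36.4,"tz":0,"jaw":87},{"rx":0,"ry":0,"rz":0,"tx":7.4,"ty":-36.4,"tz":0,"jaw":87},{"rx":0,"ry":0,"rz":0,"tx":7.4,"ty":-36.4,"tz":0,"jaw":87},{"rx":0,"ry":0,"rz":0,"tx":7.4,"ty":-36.4,"tz":0,"jaw":87},{"rx":0,"ry":0,"rz":0,"tx":7.4,"ty":-36.4,"tz":0,"jaw":87},{"rx":0,"ry":0,"rz":0,"tx":7.4,"ty":-36.4,"tz":0,"jaw":87},{"rx":0,"ry":0,"rz":0,"tx":7.4,"ty":-36.4,"tz":0,"jaw":87},{"rx":0,"ry":0,"rz":0,"tx":7.4,"ty":-36.4,"tz":0,"jaw":87},{"rx":0,"ry":0,"rz":0,"tx":7.4,"ty":-36.4,"tz":0,"jaw":87},{"rx":0,"ry":0,"rz":0,"tx":7.4,"ty":-36.4,"tz":0,"jaw":87},{"rx":0,"ry":0,"rz":0,"tx":7.4,"ty":-36.4,"tz":0,"jaw":87},{"rx":0,"ry":0,"rz":0,"tx":7.4,"ty":-36.4,"tz":0,"jaw":87},{"rx":0,"ry":0,"rz":0,"tx":0,"ty":0,"tz":0,"jaw":87},{"rx":0,"ry":0,"rz":0,"tx":0,"ty":0,"tz":0,"jaw":87}]'
python3 - <<'E'
from h import *
s=cam("scene");crop(s,"s2.png",230,100,400,270,4)
E
```

```text
time_s: 2.72
tool_pos: [0.5956, 0.1264, 0.2364]
tool_rot: [-179.9, 0.0, 0.5]
force: [-0.4, -0.6, -0.2]
grip_width: 0.0873
```

View pics/s2.png

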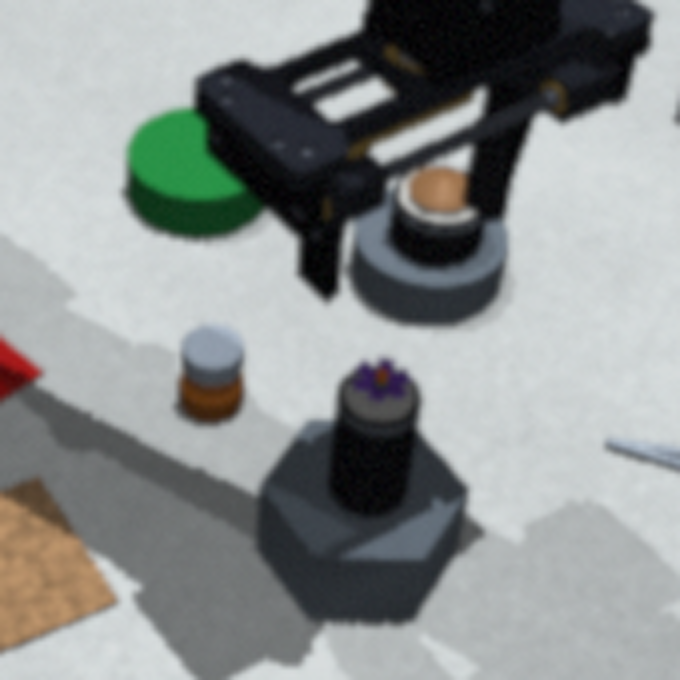

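```bash
python3 -m pendant '[{"rx":0,"ry":0,"rz":0,"tx":1.5,"ty":2.7,"tz":15,"jaw":87},{"rx":0,"ry":0,"rz":0,"tx":0,"ty":0,"tz":25,"jaw":87},{"rx":0,"ry":0,"rz":0,"tx":0,"ty":0,"tz":25,"jaw":87},{"rx":0,"ry":0,"rz":0,"tx":0,"ty":0,"tz":25,"jaw":87},{"rx":0,"ry":0,"rz":0,"tx":0,"ty":0,"tz":22,"jaw":87},{"rx":0,"ry":0,"rz":0,"tx":0,"ty":0,"tz":15,"jaw":87},{"rx":0,"ry":0,"rz":0,"tx":0,"ty":0,"tz":5,"jaw":87},{"rx":0,"ry":0,"rz":0,"tx":0,"ty":0,"tz":0,"jaw":87},{"rx":0,"ry":0,"rz":0,"tx":0,"ty":0,"tz":0,"jaw":87}]'
python3 - <<'E'
from h import *
s=cam("scene");crop(s,"s3.png",230,100,400,270,4)
E
```

```text
time_s: 3.52
tool_pos: [0.5982, 0.1189, 0.1052]
tool_rot: [180.0, -0.0, -0.1]
force: [-0.1, -0.3, 0.9]
grip_width: 0.087
```

View pics/s3.png

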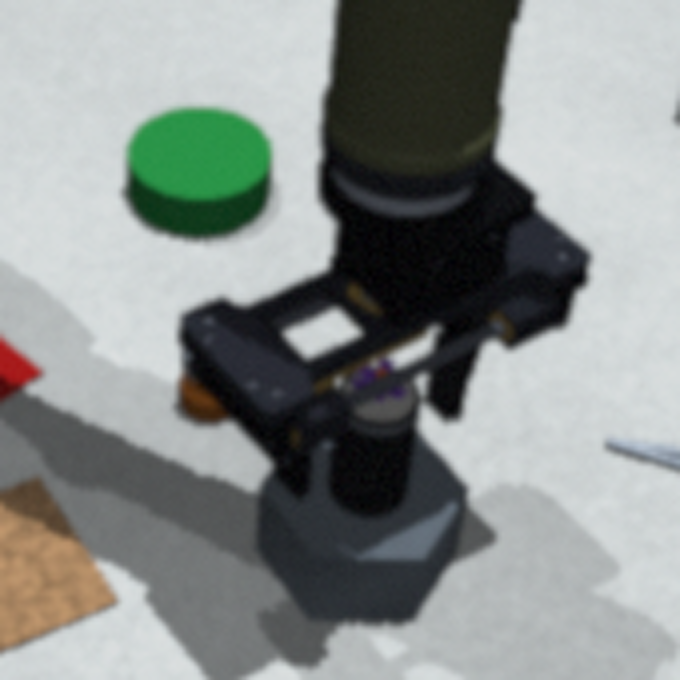

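```bash
python3 -m pendant '[{"rx":0,"ry":0,"rz":0,"tx":0,"ty":-4.5,"tz":1,"jaw":87},{"rx":0,"ry":0,"rz":0,"tx":0,"ty":0,"tz":0,"jaw":70},{"rx":0,"ry":0,"rz":0,"tx":0,"ty":0,"tz":0,"jaw":60},{"rx":0,"ry":0,"rz":0,"tx":0,"ty":0,"tz":0,"jaw":52},{"rx":0,"ry":0,"rz":0,"tx":0,"ty":0,"tz":0,"jaw":47},{"rx":0,"ry":0,"rz":0,"tx":0,"ty":0,"tz":0,"jaw":44},{"rx":0,"ry":0,"rz":0,"tx":0,"ty":0,"tz":0,"jaw":42},{"rx":0,"ry":0,"rz":0,"tx":0,"ty":0,"tz":0,"jaw":40},{"rx":0,"ry":0,"rz":0,"tx":0,"ty":0,"tz":0,"jaw":36},{"rx":0,"ry":0,"rz":0,"tx":0,"ty":0,"tz":0,"jaw":30},{"rx":0,"ry":0,"rz":0,"tx":0,"ty":0,"tz":0,"jaw":30},{"rx":0,"ry":0,"rz":0,"tx":0,"ty":0,"tz":0,"jaw":30},{"rx":0,"ry":0,"rz":0,"tx":0,"ty":0,"tz":0,"jaw":30}]' 20
python3 - <<'E'
from h import *
s=cam("scene");crop(s,"s4.png",230,100,400,270,4)
E
```

```text
time_s: 4.65
tool_pos: [0.5977, 0.124, 0.1035]
tool_rot: [180.0, 0.0, -0.0]
force: [-0.7, -1.5, 1.2]
grip_width: 0.0415
```

View pics/s4.png

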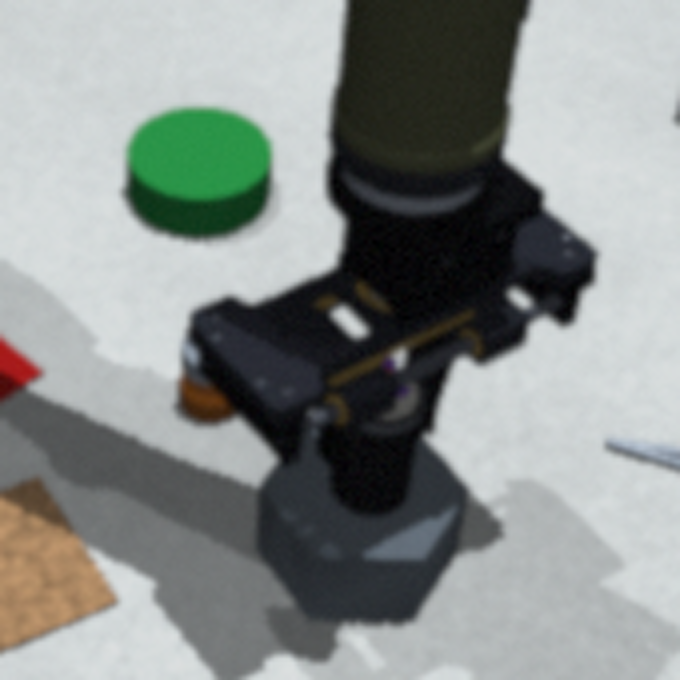

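```bash
python3 -m pendant '[{"rx":0,"ry":0,"rz":0,"tx":0,"ty":0,"tz":-8,"jaw":30},{"rx":0,"ry":0,"rz":0,"tx":0,"ty":0,"tz":-15,"jaw":30},{"rx":0,"ry":0,"rz":0,"tx":0,"ty":0,"tz":-22,"jaw":30},{"rx":0,"ry":0,"rz":0,"tx":0,"ty":0,"tz":-22,"jaw":30},{"rx":0,"ry":0,"rz":0,"tx":0,"ty":0,"tz":-18,"jaw":30},{"rx":0,"ry":0,"rz":0,"tx":-5,"ty":10,"tz":-10,"jaw":30},{"rx":0,"ry":0,"rz":0,"tx":-12,"ty":22,"tz":-5,"jaw":30},{"rx":0,"ry":0,"rz":0,"tx":-12,"ty":22,"tz":0,"jaw":30},{"rx":0,"ry":0,"rz":0,"tx":-12,"ty":22,"tz":0,"jaw":30},{"rx":0,"ry":0,"rz":0,"tx":-12,"ty":22,"tz":0,"jaw":30},{"rx":0,"ry":0,"rz":0,"tx":-12,"ty":22,"tz":0,"jaw":30},{"rx":0,"ry":0,"rz":0,"tx":-12,"ty":22,"tz":0,"jaw":30},{"rx":0,"ry":0,"rz":0,"tx":-12,"ty":22,"tz":0,"jaw":30},{"rx":0,"ry":0,"rz":0,"tx":-7.5,"ty":12,"tz":0,"jaw":30},{"rx":0,"ry":0,"rz":0,"tx":0,"ty":0,"tz":0,"jaw":30},{"rx":0,"ry":0,"rz":0,"tx":0,"ty":0,"tz":0,"jaw":30},{"rx":0,"ry":0,"rz":0,"tx":0,"ty":0,"tz":0,"jaw":30}]'
python3 - <<'E'
from h import *
s=cam("scene");crop(s,"s5.png",150,70,350,270,4)
print(env.get_obs()["tool_pos"])
E
```

```text
time_s: 6.12
tool_pos: [0.5011, -0.0505, 0.2034]
tool_rot: [-180.0, -0.0, 0.0]
force: [0.2, 0.0, -2.4]
grip_width: 0.0414
[ 0.50132005 -0.05009313  0.2034794 ]
```

View pics/s5.png

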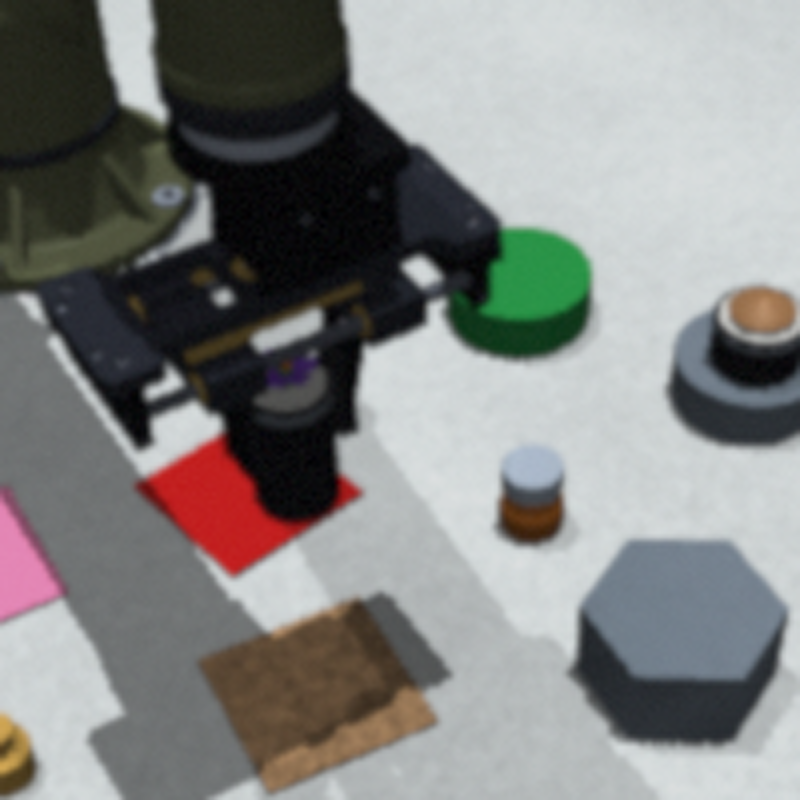

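```bash
python3 -m pendant '[{"rx":0,"ry":0,"rz":0,"tx":0,"ty":1.5,"tz":10,"jaw":30},{"rx":0,"ry":0,"rz":0,"tx":0,"ty":0,"tz":20,"jaw":30},{"rx":0,"ry":0,"rz":0,"tx":0,"ty":0,"tz":25,"jaw":30},{"rx":0,"ry":0,"rz":0,"tx":0,"ty":0,"tz":25,"jaw":30},{"rx":0,"ry":0,"rz":0,"tx":0,"ty":0,"tz":25,"jaw":30},{"rx":0,"ry":0,"rz":0,"tx":0,"ty":0,"tz":20,"jaw":30},{"rx":0,"ry":0,"rz":0,"tx":0,"ty":0,"tz":12,"jaw":30},{"rx":0,"ry":0,"rz":0,"tx":0,"ty":0,"tz":6,"jaw":30},{"rx":0,"ry":0,"rz":0,"tx":0,"ty":0,"tz":3,"jaw":30},{"rx":0,"ry":0,"rz":0,"tx":0,"ty":0,"tz":0,"jaw":30},{"rx":0,"ry":0,"rz":0,"tx":0,"ty":0,"tz":0,"jaw":30},{"rx":0,"ry":0,"rz":0,"tx":0,"ty":0,"tz":0,"jaw":30}]'
```

```text
time_s: 7.17
tool_pos: [0.5022, -0.053, 0.0587]
tool_rot: [180.0, -0.1, 0.0]
force: [0.5, -0.4, -1.7]
grip_width: 0.0414
```

```bash
python3 -m pendant '[{"rx":0,"ry":0,"rz":0,"tx":0,"ty":0,"tz":2,"jaw":30},{"rx":0,"ry":0,"rz":0,"tx":0,"ty":0,"tz":2,"jaw":30},{"rx":0,"ry":0,"rz":0,"tx":0,"ty":0,"tz":1,"jaw":30},{"rx":0,"ry":0,"rz":0,"tx":0,"ty":0,"tz":0,"jaw":30},{"rx":0,"ry":0,"rz":0,"tx":0,"ty":0,"tz":0,"jaw":30}]';python3 -m pendant '[{"rx":0,"ry":0,"rz":0,"tx":0,"ty":0,"tz":1,"jaw":30},{"rx":0,"ry":0,"rz":0,"tx":0,"ty":0,"tz":0,"jaw":30},{"rx":0,"ry":0,"rz":0,"tx":0,"ty":0,"tz":0,"jaw":30}]'
```

```text
time_s: 7.58
tool_pos: [0.5011, -0.053, 0.0525]
tool_rot: [180.0, 0.0, -0.0]
force: [0.9, 0.0, -2.0]
grip_width: 0.0412
time_s: 7.83
tool_pos: [0.5013, -0.053, 0.0524]
tool_rot: [180.0, -0.0, -0.0]
force: [-1.9, 0.1, 4.9]
grip_width: 0.0414
```

```bash
python3 -m pendant '[{"rx":0,"ry":0,"rz":0,"tx":0,"ty":0,"tz":0,"jaw":42},{"rx":0,"ry":0,"rz":0,"tx":0,"ty":0,"tz":0,"jaw":44},{"rx":0,"ry":0,"rz":0,"tx":0,"ty":0,"tz":0,"jaw":50},{"rx":0,"ry":0,"rz":0,"tx":0,"ty":0,"tz":0,"jaw":65},{"rx":0,"ry":0,"rz":0,"tx":0,"ty":0,"tz":0,"jaw":87},{"rx":0,"ry":0,"rz":0,"tx":0,"ty":0,"tz":0,"jaw":87},{"rx":0,"ry":0,"rz":0,"tx":0,"ty":0,"tz":0,"jaw":87},{"rx":0,"ry":0,"rz":0,"tx":0,"ty":0,"tz":-10,"jaw":87},{"rx":0,"ry":0,"rz":0,"tx":0,"ty":0,"tz":-25,"jaw":87},{"rx":0,"ry":0,"rz":0,"tx":0,"ty":0,"tz":-30,"jaw":87},{"rx":0,"ry":0,"rz":0,"tx":0,"ty":0,"tz":-30,"jaw":87},{"rx":0,"ry":0,"rz":0,"tx":0,"ty":0,"tz":-30,"jaw":87},{"rx":0,"ry":0,"rz":0,"tx":0,"ty":0,"tz":-25,"jaw":87},{"rx":0,"ry":0,"rz":0,"tx":0,"ty":0,"tz":0,"jaw":87}]'
python3 - <<'E'
from h import *
s=cam("scene");crop(s,"s6.png",150,70,350,270,4)
c=cam("top");crop(c,"t6.png",200,110,350,250,4)
E
```

```text
time_s: 9.0
tool_pos: [0.5045, -0.0529, 0.208]
tool_rot: [179.9, -0.6, 0.0]
force: [1.3, 0.1, -0.5]
grip_width: 0.0874
```

View pics/s6.png

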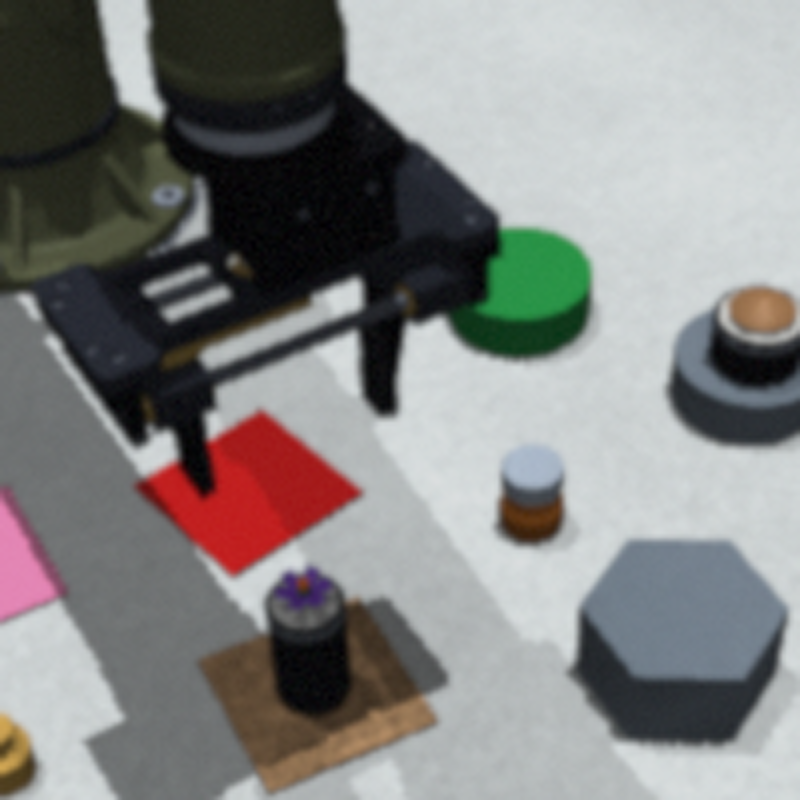

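```bash
python3 -m pendant '[{"rx":0,"ry":0,"rz":0,"tx":-3,"ty":-18,"tz":0,"jaw":87},{"rx":0,"ry":0,"rz":0,"tx":-5.6,"ty":-34.8,"tz":0,"jaw":87},{"rx":0,"ry":0,"rz":0,"tx":-5.6,"ty":-34.8,"tz":0,"jaw":87},{"rx":0,"ry":0,"rz":0,"tx":-5.6,"ty":-34.8,"tz":0,"jaw":87},{"rx":0,"ry":0,"rz":0,"tx":-5.6,"ty":-34.8,"tz":0,"jaw":87},{"rx":0,"ry":0,"rz":0,"tx":-5.6,"ty":-34.8,"tz":0,"jaw":87},{"rx":0,"ry":0,"rz":0,"tx":-5.6,"ty":-34.8,"tz":0,"jaw":87},{"rx":0,"ry":0,"rz":0,"tx":-5.6,"ty":-34.8,"tz":0,"jaw":87},{"rx":0,"ry":0,"rz":0,"tx":-5.6,"ty":-34.8,"tz":0,"jaw":87},{"rx":0,"ry":0,"rz":0,"tx":-5.6,"ty":-34.8,"tz":0,"jaw":87},{"rx":0,"ry":0,"rz":0,"tx":-2.6,"ty":-16.8,"tz":0,"jaw":87},{"rx":0,"ry":0,"rz":0,"tx":0,"ty":0,"tz":0,"jaw":87},{"rx":0,"ry":0,"rz":0,"tx":0,"ty":0,"tz":0,"jaw":87},{"rx":0,"ry":0,"rz":0,"tx":0,"ty":0,"tz":0,"jaw":87}]'
python3 - <<'E'
from h import *
c=cam("top");crop(c,"t7.png",200,110,350,250,4)
E
```

```text
time_s: 10.27
tool_pos: [0.4451, 0.2935, 0.2004]
tool_rot: [179.9, 0.1, -0.1]
force: [0.7, -0.7, -0.5]
grip_width: 0.0872
```

View pics/t7.png

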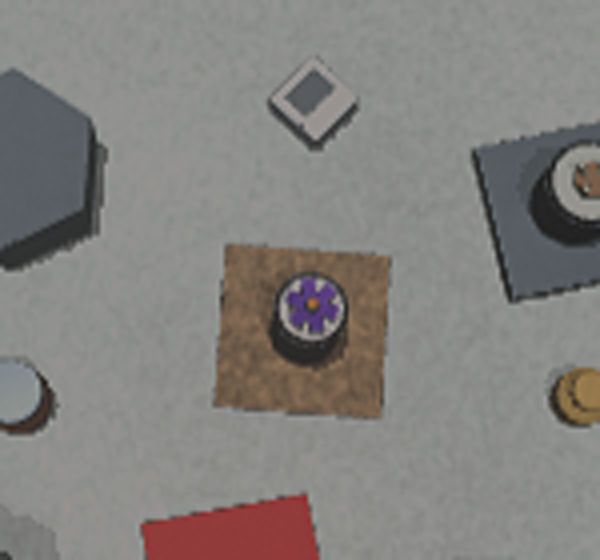

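```bash
python3 - <<'E'
from h import *
c=cam("top");print(cc(c,[(274,309),(348,309),(312,271),(312,346)],.076,(200,110)).mean(0))
E
python3 -m pendant '[{"rx":0,"ry":0,"rz":0,"tx":0,"ty":-1,"tz":10,"jaw":87},{"rx":0,"ry":0,"rz":0,"tx":0,"ty":0,"tz":25,"jaw":87},{"rx":0,"ry":0,"rz":0,"tx":0,"ty":0,"tz":30,"jaw":87},{"rx":0,"ry":0,"rz":0,"tx":0,"ty":0,"tz":30,"jaw":87},{"rx":0,"ry":0,"rz":0,"tx":0,"ty":0,"tz":25,"jaw":87},{"rx":0,"ry":0,"rz":0,"tx":0,"ty":0,"tz":14,"jaw":87},{"rx":0,"ry":0,"rz":0,"tx":0,"ty":0,"tz":8,"jaw":87},{"rx":0,"ry":0,"rz":0,"tx":0,"ty":0,"tz":0,"jaw":87},{"rx":0,"ry":0,"rz":0,"tx":0,"ty":0,"tz":0,"jaw":87},{"rx":0,"ry":0,"rz":0,"tx":0,"ty":0,"tz":0,"jaw":87}]'
```

```text
[499.95973385 -52.60563261]
time_s: 11.2
tool_pos: [0.446, 0.2965, 0.0606]
tool_rot: [-180.0, -0.1, -0.0]
force: [0.5, 0.1, 0.1]
grip_width: 0.087
```

```bash
python3 -m pendant '[{"rx":0,"ry":0,"rz":0,"tx":0,"ty":1,"tz":4,"jaw":87},{"rx":0,"ry":0,"rz":0,"tx":0,"ty":0,"tz":0,"jaw":75},{"rx":0,"ry":0,"rz":0,"tx":0,"ty":0,"tz":0,"jaw":68},{"rx":0,"ry":0,"rz":0,"tx":0,"ty":0,"tz":0,"jaw":63},{"rx":0,"ry":0,"rz":0,"tx":0,"ty":0,"tz":0,"jaw":60},{"rx":0,"ry":0,"rz":0,"tx":0,"ty":0,"tz":0,"jaw":58},{"rx":0,"ry":0,"rz":0,"tx":0,"ty":0,"tz":0,"jaw":55},{"rx":0,"ry":0,"rz":0,"tx":0,"ty":0,"tz":0,"jaw":48},{"rx":0,"ry":0,"rz":0,"tx":0,"ty":0,"tz":0,"jaw":48},{"rx":0,"ry":0,"rz":0,"tx":0,"ty":0,"tz":0,"jaw":48},{"rx":0,"ry":0,"rz":0,"tx":0,"ty":0,"tz":0,"jaw":48}]'
```

```text
time_s: 12.12
tool_pos: [0.4452, 0.2948, 0.0556]
tool_rot: [180.0, 0.0, -0.0]
force: [-0.2, -2.2, 2.5]
grip_width: 0.0573
```

```bash
python3 -m pendant '[{"rx":0,"ry":0,"rz":0,"tx":0,"ty":0,"tz":-8,"jaw":48},{"rx":0,"ry":0,"rz":0,"tx":0,"ty":0,"tz":-20,"jaw":48},{"rx":0,"ry":0,"rz":0,"tx":0,"ty":0,"tz":-27,"jaw":48},{"rx":0,"ry":0,"rz":0,"tx":0,"ty":0,"tz":-27,"jaw":48},{"rx":0,"ry":0,"rz":0,"tx":0,"ty":0,"tz":-20,"jaw":48},{"rx":0,"ry":0,"rz":0,"tx":9,"ty":10,"tz":-8,"jaw":48},{"rx":0,"ry":0,"rz":0,"tx":19,"ty":22,"tz":0,"jaw":48},{"rx":0,"ry":0,"rz":0,"tx":19,"ty":22,"tz":0,"jaw":48},{"rx":0,"ry":0,"rz":0,"tx":19,"ty":22,"tz":0,"jaw":48},{"rx":0,"ry":0,"rz":0,"tx":19,"ty":22,"tz":0,"jaw":48},{"rx":0,"ry":0,"rz":0,"tx":19,"ty":22,"tz":0,"jaw":48},{"rx":0,"ry":0,"rz":0,"tx":19,"ty":22,"tz":0,"jaw":48},{"rx":0,"ry":0,"rz":0,"tx":18,"ty":21,"tz":0,"jaw":48},{"rx":0,"ry":0,"rz":0,"tx":9,"ty":10.6,"tz":0,"jaw":48},{"rx":0,"ry":0,"rz":0,"tx":0,"ty":0,"tz":0,"jaw":48},{"rx":0,"ry":0,"rz":0,"tx":0,"ty":0,"tz":0,"jaw":48},{"rx":0,"ry":0,"rz":0,"tx":0,"ty":0,"tz":0,"jaw":48},{"rx":0,"ry":0,"rz":0,"tx":0,"ty":0,"tz":0,"jaw":48}]'
python3 - <<'E'
from h import *
s=cam("scene");crop(s,"s8.png",200,70,400,270,4)
print(env.get_obs()["tool_pos"])
E
```

```text
time_s: 13.62
tool_pos: [0.594, 0.1238, 0.1658]
tool_rot: [-180.0, 0.0, 0.2]
force: [-0.4, 0.6, -0.6]
grip_width: 0.0571
[0.59414485 0.12356944 0.16577925]
```

View pics/s8.png

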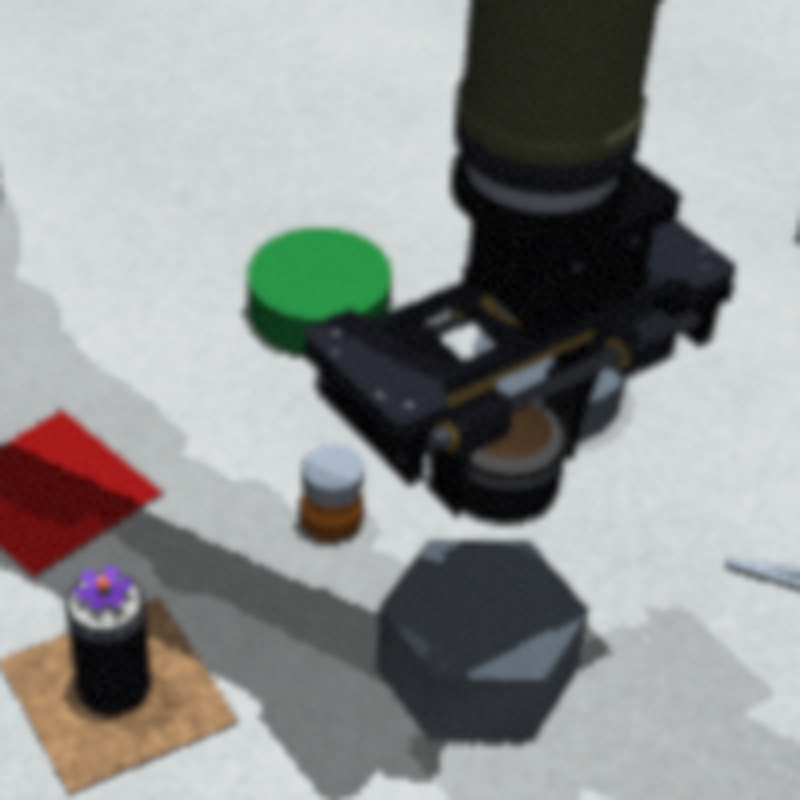

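```bash
python3 -m pendant '[{"rx":0,"ry":0,"rz":0,"tx":0,"ty":0,"tz":10,"jaw":48},{"rx":0,"ry":0,"rz":0,"tx":0,"ty":0,"tz":20,"jaw":48},{"rx":0,"ry":0,"rz":0,"tx":0,"ty":0,"tz":24,"jaw":48},{"rx":0,"ry":0,"rz":0,"tx":0,"ty":0,"tz":18,"jaw":48},{"rx":0,"ry":0,"rz":0,"tx":0,"ty":0,"tz":10,"jaw":48},{"rx":0,"ry":0,"rz":0,"tx":0,"ty":0,"tz":2,"jaw":48},{"rx":0,"ry":0,"rz":0,"tx":0,"ty":0,"tz":0,"jaw":48},{"rx":0,"ry":0,"rz":0,"tx":0,"ty":0,"tz":0,"jaw":48},{"rx":0,"ry":0,"rz":0,"tx":0,"ty":0,"tz":0,"jaw":48}]'
```

```text
time_s: 14.42
tool_pos: [0.5961, 0.1219, 0.0829]
tool_rot: [-180.0, -0.1, 0.0]
force: [-0.0, 0.1, -1.4]
grip_width: 0.0574
```

```bash
python3 -m pendant '[{"rx":0,"ry":0,"rz":0,"tx":-1,"ty":0.5,"tz":2,"jaw":48},{"rx":0,"ry":0,"rz":0,"tx":0,"ty":0,"tz":2,"jaw":48},{"rx":0,"ry":0,"rz":0,"tx":0,"ty":0,"tz":2,"jaw":48},{"rx":0,"ry":0,"rz":0,"tx":0,"ty":0,"tz":0,"jaw":48},{"rx":0,"ry":0,"rz":0,"tx":0,"ty":0,"tz":0,"jaw":48}]';python3 -m pendant '[{"rx":0,"ry":0,"rz":0,"tx":0,"ty":0,"tz":1,"jaw":48},{"rx":0,"ry":0,"rz":0,"tx":0,"ty":0,"tz":0,"jaw":48},{"rx":0,"ry":0,"rz":0,"tx":0,"ty":0,"tz":0,"jaw":48}]'
```

```text
time_s: 14.83
tool_pos: [0.5943, 0.1209, 0.0756]
tool_rot: [180.0, -0.0, -0.0]
force: [0.3, 0.6, -0.2]
grip_width: 0.0574
time_s: 15.08
tool_pos: [0.5944, 0.1209, 0.0756]
tool_rot: [180.0, -0.0, -0.0]
force: [-2.1, -1.4, 5.5]
grip_width: 0.0572
```

Contact; release and lift.

```bash
python3 -m pendant '[{"rx":0,"ry":0,"rz":0,"tx":0,"ty":0,"tz":0,"jaw":58},{"rx":0,"ry":0,"rz":0,"tx":0,"ty":0,"tz":0,"jaw":60},{"rx":0,"ry":0,"rz":0,"tx":0,"ty":0,"tz":0,"jaw":66},{"rx":0,"ry":0,"rz":0,"tx":0,"ty":0,"tz":0,"jaw":76},{"rx":0,"ry":0,"rz":0,"tx":0,"ty":0,"tz":0,"jaw":87},{"rx":0,"ry":0,"rz":0,"tx":0,"ty":0,"tz":0,"jaw":87},{"rx":0,"ry":0,"rz":0,"tx":0,"ty":0,"tz":0,"jaw":87},{"rx":0,"ry":0,"rz":0,"tx":0,"ty":0,"tz":-10,"jaw":87},{"rx":0,"ry":0,"rz":0,"tx":0,"ty":0,"tz":-25,"jaw":87},{"rx":0,"ry":0,"rz":0,"tx":0,"ty":0,"tz":-30,"jaw":87},{"rx":0,"ry":0,"rz":0,"tx":0,"ty":0,"tz":-30,"jaw":87},{"rx":0,"ry":0,"rz":0,"tx":0,"ty":0,"tz":-20,"jaw":87},{"rx":0,"ry":0,"rz":0,"tx":0,"ty":0,"tz":-10,"jaw":87},{"rx":0,"ry":0,"rz":0,"tx":0,"ty":0,"tz":0,"jaw":87}]'
python3 -m pendant '[{"rx":0,"ry":0,"rz":0,"tx":-1,"ty":18,"tz":0,"jaw":87},{"rx":0,"ry":0,"rz":0,"tx":-2,"ty":36,"tz":0,"jaw":87},{"rx":0,"ry":0,"rz":0,"tx":-2,"ty":36,"tz":0,"jaw":87},{"rx":0,"ry":0,"rz":0,"tx":-2,"ty":36,"tz":0,"jaw":87},{"rx":0,"ry":0,"rz":0,"tx":-2,"ty":36,"tz":0,"jaw":87},{"rx":0,"ry":0,"rz":0,"tx":-2,"ty":36,"tz":0,"jaw":87},{"rx":0,"ry":0,"rz":0,"tx":-2,"ty":36,"tz":0,"jaw":87},{"rx":0,"ry":0,"rz":0,"tx":-2,"ty":36,"tz":0,"jaw":87},{"rx":0,"ry":0,"rz":0,"tx":-2,"ty":36,"tz":0,"jaw":87},{"rx":0,"ry":0,"rz":0,"tx":-1,"ty":20,"tz":0,"jaw":87},{"rx":0,"ry":0,"rz":0,"tx":-1,"ty":9,"tz":0,"jaw":87},{"rx":0,"ry":0,"rz":0,"tx":0,"ty":0,"tz":0,"jaw":87},{"rx":0,"ry":0,"rz":0,"tx":0,"ty":0,"tz":0,"jaw":87},{"rx":0,"ry":0,"rz":0,"tx":0,"ty":0,"tz":0,"jaw":87}]'
python3 - <<'E'
from h import *
s=cam("scene");crop(s,"s9.png",100,120,350,320,3)
c=cam("top");crop(c,"t9.png",80,110,240,250)
print(env.get_obs()["tool_pos"])
E
```

```text
time_s: 16.25
tool_pos: [0.5956, 0.1216, 0.2027]
tool_rot: [-180.0, -0.3, 0.0]
force: [-0.1, -0.9, 0.3]
grip_width: 0.087
time_s: 17.42
tool_pos: [0.5755, -0.2109, 0.1991]
tool_rot: [-179.9, 0.0, 0.2]
force: [0.5, 0.8, 0.0]
grip_width: 0.0871
[ 0.57566829 -0.2112151   0.19953463]
```

View pics/s9.png

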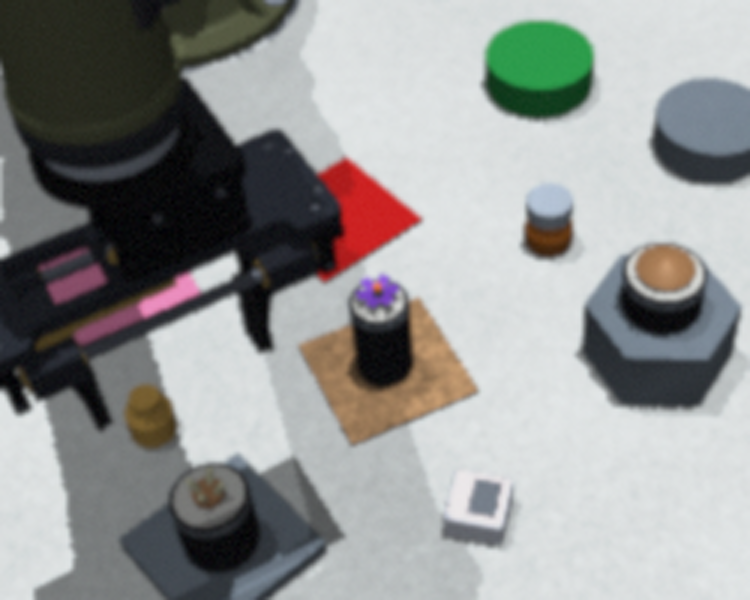

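View pics/t9.png

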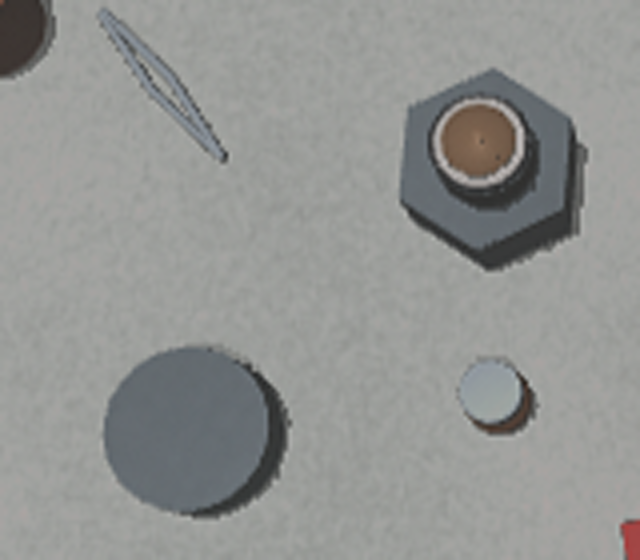

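```bash
python3 -m pendant '[{"rx":0,"ry":0,"rz":0,"tx":0,"ty":0,"tz":10,"jaw":87},{"rx":0,"ry":0,"rz":0,"tx":0,"ty":0,"tz":25,"jaw":87},{"rx":0,"ry":0,"rz":0,"tx":0,"ty":0,"tz":30,"jaw":87},{"rx":0,"ry":0,"rz":0,"tx":0,"ty":0,"tz":30,"jaw":87},{"rx":0,"ry":0,"rz":0,"tx":0,"ty":0,"tz":25,"jaw":87},{"rx":0,"ry":0,"rz":0,"tx":0,"ty":0,"tz":18,"jaw":87},{"rx":0,"ry":0,"rz":0,"tx":0,"ty":0,"tz":12,"jaw":87},{"rx":0,"ry":0,"rz":0,"tx":0,"ty":0,"tz":3,"jaw":87},{"rx":0,"ry":0,"rz":0,"tx":0,"ty":0,"tz":0,"jaw":87},{"rx":0,"ry":0,"rz":0,"tx":0,"ty":0,"tz":0,"jaw":87},{"rx":0,"ry":0,"rz":0,"tx":0,"ty":0,"tz":0,"jaw":87}]'
python3 - <<'E'
from h import *
s=cam("scene");c=cam("top")
print("disc",cc(c,[(104,431),(186,346),(268,431),(186,515)],.035,(80,110)).mean(0).round(1),mask_stats(c,.44,.295,.07,.03,.04))
print("short",cc(c,[(431,142),(526,142),(479,95),(479,189)],.089,(80,110)).mean(0).round(1))
print(mask_stats(c,.595,.12,.075,.05,.06))
E
```

```text
time_s: 18.43
tool_pos: [0.5763, -0.2142, 0.0482]
tool_rot: [179.9, -0.1, 0.0]
force: [-0.2, -0.3, 0.4]
grip_width: 0.0872
disc [439.1 295. ] (1356, 'mean', array([0.4396, 0.2943, 0.0352]), 'rect', [440.1, 294.9, 94.5, 93.1, 89.8], 'circ', [441.0, 294.6, 48.8])
short [593.9 121.8]
(852, 'mean', array([0.5895, 0.1209, 0.0551]), 'rect', [594.3, 122.2, 107.0, 96.9, 56.5], 'circ', [594.3, 122.3, 54.5])
```

```bash
python3 -m pendant '[{"rx":0,"ry":0,"rz":0,"tx":-1,"ty":0,"tz":3,"jaw":87},{"rx":0,"ry":0,"rz":0,"tx":0,"ty":0,"tz":0,"jaw":72},{"rx":0,"ry":0,"rz":0,"tx":0,"ty":0,"tz":0,"jaw":62},{"rx":0,"ry":0,"rz":0,"tx":0,"ty":0,"tz":0,"jaw":56},{"rx":0,"ry":0,"rz":0,"tx":0,"ty":0,"tz":0,"jaw":52},{"rx":0,"ry":0,"rz":0,"tx":0,"ty":0,"tz":0,"jaw":50},{"rx":0,"ry":0,"rz":0,"tx":0,"ty":0,"tz":0,"jaw":47},{"rx":0,"ry":0,"rz":0,"tx":0,"ty":0,"tz":0,"jaw":40},{"rx":0,"ry":0,"rz":0,"tx":0,"ty":0,"tz":0,"jaw":40},{"rx":0,"ry":0,"rz":0,"tx":0,"ty":0,"tz":0,"jaw":40},{"rx":0,"ry":0,"rz":0,"tx":0,"ty":0,"tz":0,"jaw":40}]'
```

```text
time_s: 19.45
tool_pos: [0.5741, -0.2141, 0.0436]
tool_rot: [180.0, -0.0, -0.0]
force: [0.7, -0.4, -0.1]
grip_width: 0.0498
```

```bash
python3 -m pendant '[{"rx":0,"ry":0,"rz":0,"tx":0,"ty":0,"tz":-8,"jaw":40},{"rx":0,"ry":0,"rz":0,"tx":0,"ty":0,"tz":-22,"jaw":40},{"rx":0,"ry":0,"rz":0,"tx":0,"ty":0,"tz":-30,"jaw":40},{"rx":0,"ry":0,"rz":0,"tx":0,"ty":0,"tz":-30,"jaw":40},{"rx":0,"ry":0,"rz":0,"tx":0,"ty":0,"tz":-25,"jaw":40},{"rx":0,"ry":0,"rz":0,"tx":0,"ty":0,"tz":-17,"jaw":40},{"rx":0,"ry":0,"rz":0,"tx":0,"ty":0,"tz":-8,"jaw":40},{"rx":0,"ry":0,"rz":0,"tx":0,"ty":0,"tz":0,"jaw":40}]'
python3 -m pendant '[{"rx":0,"ry":0,"rz":0,"tx":-4.8,"ty":-18,"tz":0,"jaw":40},{"rx":0,"ry":0,"rz":0,"tx":-9.6,"ty":-36.4,"tz":0,"jaw":40},{"rx":0,"ry":0,"rz":0,"tx":-9.6,"ty":-36.4,"tz":0,"jaw":40},{"rx":0,"ry":0,"rz":0,"tx":-9.6,"ty":-36.4,"tz":0,"jaw":40},{"rx":0,"ry":0,"rz":0,"tx":-9.6,"ty":-36.4,"tz":0,"jaw":40},{"rx":0,"ry":0,"rz":0,"tx":-9.6,"ty":-36.4,"tz":0,"jaw":40},{"rx":0,"ry":0,"rz":0,"tx":-9.6,"ty":-36.4,"tz":0,"jaw":40},{"rx":0,"ry":0,"rz":0,"tx":-9.6,"ty":-36.4,"tz":0,"jaw":40},{"rx":0,"ry":0,"rz":0,"tx":-9.6,"ty":-36.4,"tz":0,"jaw":40},{"rx":0,"ry":0,"rz":0,"tx":-9.6,"ty":-36.4,"tz":0,"jaw":40},{"rx":0,"ry":0,"rz":0,"tx":-9.6,"ty":-36.4,"tz":0,"jaw":40},{"rx":0,"ry":0,"rz":0,"tx":-9.6,"ty":-36.4,"tz":0,"jaw":40},{"rx":0,"ry":0,"rz":0,"tx":-9.6,"ty":-36.4,"tz":0,"jaw":40},{"rx":0,"ry":0,"rz":0,"tx":-9.6,"ty":-36.4,"tz":0,"jaw":40},{"rx":0,"ry":0,"rz":0,"tx":-4.8,"ty":-18,"tz":0,"jaw":40},{"rx":0,"ry":0,"rz":0,"tx":0,"ty":0,"tz":0,"jaw":40},{"rx":0,"ry":0,"rz":0,"tx":0,"ty":0,"tz":0,"jaw":40},{"rx":0,"ry":0,"rz":0,"tx":0,"ty":0,"tz":0,"jaw":40},{"rx":0,"ry":0,"rz":0,"tx":0,"ty":0,"tz":0,"jaw":40},{"rx":0,"ry":0,"rz":0,"tx":0,"ty":0,"tz":0,"jaw":40}]'
python3 - <<'E'
from h import *
s=cam("scene");crop(s,"s10.png",200,70,400,270,4)
E
```

```text
time_s: 20.12
tool_pos: [0.5753, -0.2142, 0.186]
tool_rot: [179.9, -0.2, 0.0]
force: [-0.7, 0.2, -1.5]
grip_width: 0.0497
time_s: 21.78
tool_pos: [0.4404, 0.2934, 0.183]
tool_rot: [179.9, 0.0, -0.2]
force: [0.9, -0.0, -1.0]
grip_width: 0.0495
```

View pics/s10.png

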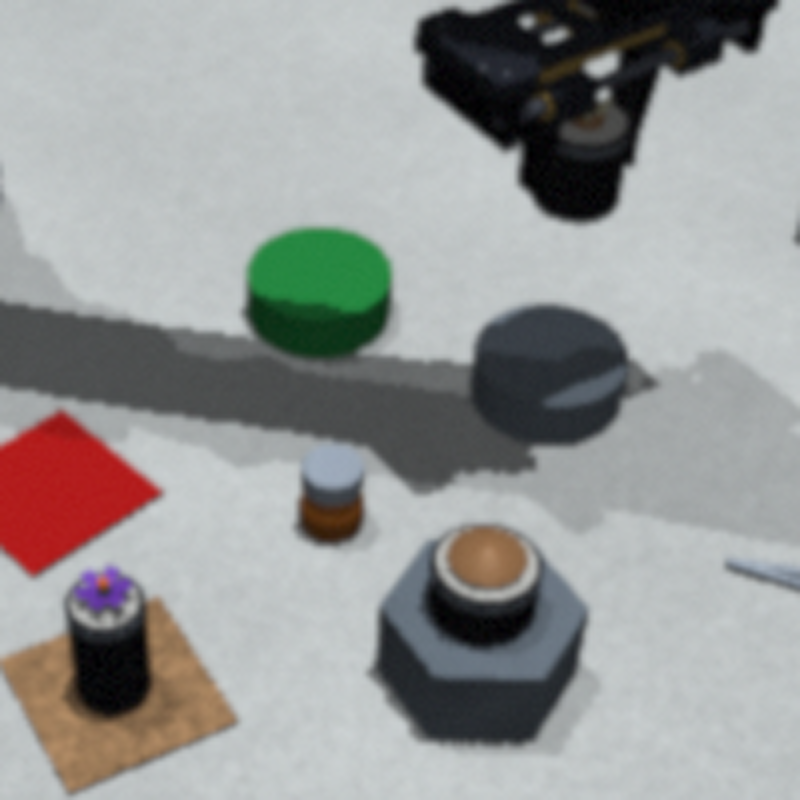

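```bash
python3 -m pendant '[{"rx":0,"ry":0,"rz":0,"tx":0,"ty":0,"tz":10,"jaw":40},{"rx":0,"ry":0,"rz":0,"tx":0,"ty":0,"tz":22,"jaw":40},{"rx":0,"ry":0,"rz":0,"tx":0,"ty":0,"tz":27,"jaw":40},{"rx":0,"ry":0,"rz":0,"tx":0,"ty":0,"tz":25,"jaw":40},{"rx":0,"ry":0,"rz":0,"tx":0,"ty":0,"tz":16,"jaw":40},{"rx":0,"ry":0,"rz":0,"tx":0,"ty":0,"tz":8,"jaw":40},{"rx":0,"ry":0,"rz":0,"tx":0,"ty":0,"tz":4,"jaw":40},{"rx":0,"ry":0,"rz":0,"tx":0,"ty":0,"tz":0,"jaw":40},{"rx":0,"ry":0,"rz":0,"tx":0,"ty":0,"tz":0,"jaw":40},{"rx":0,"ry":0,"rz":0,"tx":0,"ty":0,"tz":0,"jaw":40},{"rx":0,"ry":0,"rz":0,"tx":0,"ty":0,"tz":0,"jaw":40}]'
```

```text
time_s: 22.75
tool_pos: [0.4405, 0.2956, 0.0726]
tool_rot: [-180.0, -0.1, -0.0]
force: [0.5, -0.6, -1.3]
grip_width: 0.0494
```

```bash
python3 -m pendant '[{"rx":0,"ry":0,"rz":0,"tx":0,"ty":0.5,"tz":3,"jaw":40},{"rx":0,"ry":0,"rz":0,"tx":0,"ty":0,"tz":2,"jaw":40},{"rx":0,"ry":0,"rz":0,"tx":0,"ty":0,"tz":2,"jaw":40},{"rx":0,"ry":0,"rz":0,"tx":0,"ty":0,"tz":0,"jaw":40},{"rx":0,"ry":0,"rz":0,"tx":0,"ty":0,"tz":0,"jaw":40}]';python3 -m pendant '[{"rx":0,"ry":0,"rz":0,"tx":0,"ty":0,"tz":1,"jaw":40},{"rx":0,"ry":0,"rz":0,"tx":0,"ty":0,"tz":0,"jaw":40},{"rx":0,"ry":0,"rz":0,"tx":0,"ty":0,"tz":0,"jaw":40}]'
```

```text
time_s: 23.17
tool_pos: [0.4396, 0.2946, 0.0643]
tool_rot: [180.0, 0.0, 0.0]
force: [0.5, 0.2, -1.4]
grip_width: 0.0494
time_s: 23.42
tool_pos: [0.4398, 0.2948, 0.0635]
tool_rot: [-180.0, -0.0, 0.0]
force: [0.1, 0.2, -1.5]
grip_width: 0.0492
```

```bash
python3 -m pendant '[{"rx":0,"ry":0,"rz":0,"tx":0,"ty":0,"tz":0.7,"jaw":40},{"rx":0,"ry":0,"rz":0,"tx":0,"ty":0,"tz":0,"jaw":40},{"rx":0,"ry":0,"rz":0,"tx":0,"ty":0,"tz":0,"jaw":40}]'
```

```text
time_s: 23.67
tool_pos: [0.4398, 0.2948, 0.0635]
tool_rot: [180.0, -0.0, -0.0]
force: [-1.9, -1.4, 4.7]
grip_width: 0.0497
```

```bash
python3 -m pendant '[{"rx":0,"ry":0,"rz":0,"tx":0,"ty":0,"tz":0,"jaw":50},{"rx":0,"ry":0,"rz":0,"tx":0,"ty":0,"tz":0,"jaw":52},{"rx":0,"ry":0,"rz":0,"tx":0,"ty":0,"tz":0,"jaw":58},{"rx":0,"ry":0,"rz":0,"tx":0,"ty":0,"tz":0,"jaw":70},{"rx":0,"ry":0,"rz":0,"tx":0,"ty":0,"tz":0,"jaw":87},{"rx":0,"ry":0,"rz":0,"tx":0,"ty":0,"tz":0,"jaw":87},{"rx":0,"ry":0,"rz":0,"tx":0,"ty":0,"tz":0,"jaw":87},{"rx":0,"ry":0,"rz":0,"tx":0,"ty":0,"tz":-10,"jaw":87},{"rx":0,"ry":0,"rz":0,"tx":0,"ty":0,"tz":-25,"jaw":87},{"rx":0,"ry":0,"rz":0,"tx":0,"ty":0,"tz":-30,"jaw":87},{"rx":0,"ry":0,"rz":0,"tx":0,"ty":0,"tz":-30,"jaw":87},{"rx":0,"ry":0,"rz":0,"tx":0,"ty":0,"tz":-25,"jaw":87},{"rx":0,"ry":0,"rz":0,"tx":0,"ty":0,"tz":-15,"jaw":87},{"rx":0,"ry":0,"rz":0,"tx":0,"ty":0,"tz":-5,"jaw":87},{"rx":0,"ry":0,"rz":0,"tx":0,"ty":0,"tz":0,"jaw":87}]'
python3 -m pendant '[{"rx":0,"ry":0,"rz":0,"tx":3,"ty":18,"tz":0,"jaw":87},{"rx":0,"ry":0,"rz":0,"tx":6,"ty":35,"tz":0,"jaw":87},{"rx":0,"ry":0,"rz":0,"tx":6,"ty":35,"tz":0,"jaw":87},{"rx":0,"ry":0,"rz":0,"tx":6,"ty":35,"tz":0,"jaw":87},{"rx":0,"ry":0,"rz":0,"tx":6,"ty":35,"tz":0,"jaw":87},{"rx":0,"ry":0,"rz":0,"tx":6,"ty":35,"tz":0,"jaw":87},{"rx":0,"ry":0,"rz":0,"tx":6,"ty":35,"tz":0,"jaw":87},{"rx":0,"ry":0,"rz":0,"tx":6,"ty":35,"tz":0,"jaw":87},{"rx":0,"ry":0,"rz":0,"tx":6,"ty":35,"tz":0,"jaw":87},{"rx":0,"ry":0,"rz":0,"tx":6,"ty":35,"tz":0,"jaw":87},{"rx":0,"ry":0,"rz":0,"tx":3.7,"ty":14.6,"tz":0,"jaw":87},{"rx":0,"ry":0,"rz":0,"tx":0,"ty":0,"tz":0,"jaw":87},{"rx":0,"ry":0,"rz":0,"tx":0,"ty":0,"tz":0,"jaw":87},{"rx":0,"ry":0,"rz":0,"tx":0,"ty":0,"tz":0,"jaw":87},{"rx":0,"ry":0,"rz":0,"tx":0,"ty":0,"tz":0,"jaw":87}]'
python3 - <<'E'
from h import *
c=cam("top");crop(c,"t11.png",80,110,240,250)
s=cam("scene");crop(s,"s11.png",150,90,370,310,3)
print(mask_stats(c,.57,-.213,.08,.01,.02))
E
```

```text
time_s: 24.92
tool_pos: [0.4404, 0.2952, 0.2045]
tool_rot: [-180.0, -0.2, -0.0]
force: [-0.0, -0.4, 0.0]
grip_width: 0.0871
time_s: 26.17
tool_pos: [0.5002, -0.0507, 0.2025]
tool_rot: [-180.0, 0.0, 0.2]
force: [0.5, 1.1, 0.0]
grip_width: 0.0868
(274, 'mean', array([ 0.5669, -0.2532,  0.0149]), 'rect', [576.9, -248.9, 88.9, 27.4, 11.2], 'circ', [577.6, -250.6, 45.7])
```

View pics/t11.png

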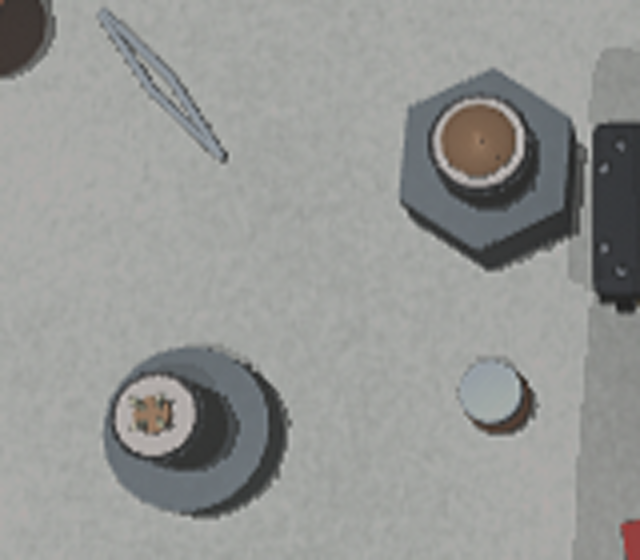

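View pics/s11.png

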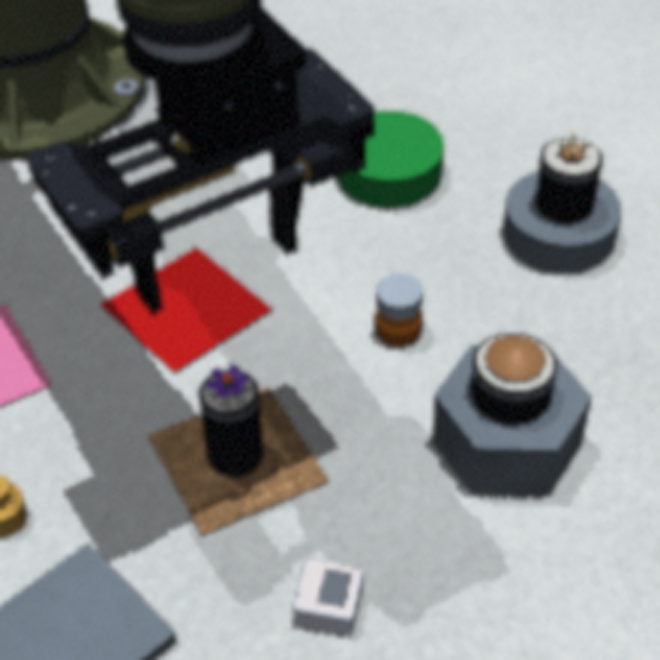

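```bash
python3 -m pendant '[{"rx":0,"ry":0,"rz":0,"tx":0,"ty":0,"tz":10,"jaw":87},{"rx":0,"ry":0,"rz":0,"tx":0,"ty":0,"tz":25,"jaw":87},{"rx":0,"ry":0,"rz":0,"tx":0,"ty":0,"tz":30,"jaw":87},{"rx":0,"ry":0,"rz":0,"tx":0,"ty":0,"tz":30,"jaw":87},{"rx":0,"ry":0,"rz":0,"tx":0,"ty":0,"tz":25,"jaw":87},{"rx":0,"ry":0,"rz":0,"tx":0,"ty":0,"tz":18,"jaw":87},{"rx":0,"ry":0,"rz":0,"tx":0,"ty":0,"tz":9,"jaw":87},{"rx":0,"ry":0,"rz":0,"tx":0,"ty":0,"tz":2,"jaw":87},{"rx":0,"ry":0,"rz":0,"tx":0,"ty":0,"tz":0,"jaw":87},{"rx":0,"ry":0,"rz":0,"tx":0,"ty":0,"tz":0,"jaw":87},{"rx":0,"ry":0,"rz":0,"tx":0,"ty":0,"tz":0,"jaw":87}]'
```

```text
time_s: 27.18
tool_pos: [0.5016, -0.053, 0.0552]
tool_rot: [180.0, -0.1, 0.0]
force: [0.4, -0.2, -0.0]
grip_width: 0.0868
```

```bash
python3 -m pendant '[{"rx":0,"ry":0,"rz":0,"tx":-0.5,"ty":0,"tz":1,"jaw":87},{"rx":0,"ry":0,"rz":0,"tx":0,"ty":0,"tz":0,"jaw":70},{"rx":0,"ry":0,"rz":0,"tx":0,"ty":0,"tz":0,"jaw":60},{"rx":0,"ry":0,"rz":0,"tx":0,"ty":0,"tz":0,"jaw":52},{"rx":0,"ry":0,"rz":0,"tx":0,"ty":0,"tz":0,"jaw":47},{"rx":0,"ry":0,"rz":0,"tx":0,"ty":0,"tz":0,"jaw":44},{"rx":0,"ry":0,"rz":0,"tx":0,"ty":0,"tz":0,"jaw":42},{"rx":0,"ry":0,"rz":0,"tx":0,"ty":0,"tz":0,"jaw":38},{"rx":0,"ry":0,"rz":0,"tx":0,"ty":0,"tz":0,"jaw":30},{"rx":0,"ry":0,"rz":0,"tx":0,"ty":0,"tz":0,"jaw":30},{"rx":0,"ry":0,"rz":0,"tx":0,"ty":0,"tz":0,"jaw":30},{"rx":0,"ry":0,"rz":0,"tx":0,"ty":0,"tz":0,"jaw":30}]'
```

```text
time_s: 28.18
tool_pos: [0.4999, -0.053, 0.0528]
tool_rot: [180.0, 0.0, -0.0]
force: [-0.6, -0.3, -0.0]
grip_width: 0.0416
```

```bash
python3 -m pendant '[{"rx":0,"ry":0,"rz":0,"tx":0,"ty":0,"tz":-8,"jaw":30},{"rx":0,"ry":0,"rz":0,"tx":0,"ty":0,"tz":-20,"jaw":30},{"rx":0,"ry":0,"rz":0,"tx":0,"ty":0,"tz":-27,"jaw":30},{"rx":0,"ry":0,"rz":0,"tx":0,"ty":0,"tz":-27,"jaw":30},{"rx":0,"ry":0,"rz":0,"tx":0,"ty":0,"tz":-20,"jaw":30},{"rx":0,"ry":0,"rz":0,"tx":5,"ty":10,"tz":-8,"jaw":30},{"rx":0,"ry":0,"rz":0,"tx":10,"ty":22,"tz":0,"jaw":30},{"rx":0,"ry":0,"rz":0,"tx":10,"ty":22,"tz":0,"jaw":30},{"rx":0,"ry":0,"rz":0,"tx":10,"ty":22,"tz":0,"jaw":30},{"rx":0,"ry":0,"rz":0,"tx":10,"ty":22,"tz":0,"jaw":30},{"rx":0,"ry":0,"rz":0,"tx":10,"ty":22,"tz":0,"jaw":30},{"rx":0,"ry":0,"rz":0,"tx":10,"ty":22,"tz":0,"jaw":30},{"rx":0,"ry":0,"rz":0,"tx":8.5,"ty":19,"tz":0,"jaw":30},{"rx":0,"ry":0,"rz":0,"tx":0,"ty":0,"tz":0,"jaw":30},{"rx":0,"ry":0,"rz":0,"tx":0,"ty":0,"tz":0,"jaw":30},{"rx":0,"ry":0,"rz":0,"tx":0,"ty":0,"tz":0,"jaw":30},{"rx":0,"ry":0,"rz":0,"tx":0,"ty":0,"tz":0,"jaw":30}]'
python3 -m pendant '[{"rx":0,"ry":0,"rz":0,"tx":0,"ty":0,"tz":10,"jaw":30},{"rx":0,"ry":0,"rz":0,"tx":0,"ty":0,"tz":22,"jaw":30},{"rx":0,"ry":0,"rz":0,"tx":0,"ty":0,"tz":24,"jaw":30},{"rx":0,"ry":0,"rz":0,"tx":0,"ty":0,"tz":18,"jaw":30},{"rx":0,"ry":0,"rz":0,"tx":0,"ty":0,"tz":12,"jaw":30},{"rx":0,"ry":0,"rz":0,"tx":0,"ty":0,"tz":5,"jaw":30},{"rx":0,"ry":0,"rz":0,"tx":0,"ty":0,"tz":2,"jaw":30},{"rx":0,"ry":0,"rz":0,"tx":0,"ty":0,"tz":0,"jaw":30},{"rx":0,"ry":0,"rz":0,"tx":0,"ty":0,"tz":0,"jaw":30},{"rx":0,"ry":0,"rz":0,"tx":0,"ty":0,"tz":0,"jaw":30}]'
```

```text
time_s: 29.6
tool_pos: [0.5731, -0.2127, 0.1623]
tool_rot: [-180.0, 0.1, 0.1]
force: [-0.1, 0.2, -0.9]
grip_width: 0.0416
time_s: 30.43
tool_pos: [0.5744, -0.2142, 0.0712]
tool_rot: [179.9, -0.1, 0.0]
force: [-0.3, 0.4, -1.2]
grip_width: 0.0417
```

```bash
python3 -m pendant '[{"rx":0,"ry":0,"rz":0,"tx":0,"ty":0,"tz":2,"jaw":30},{"rx":0,"ry":0,"rz":0,"tx":0,"ty":0,"tz":2,"jaw":30},{"rx":0,"ry":0,"rz":0,"tx":0,"ty":0,"tz":1,"jaw":30},{"rx":0,"ry":0,"rz":0,"tx":0,"ty":0,"tz":0,"jaw":30},{"rx":0,"ry":0,"rz":0,"tx":0,"ty":0,"tz":0,"jaw":30}]';python3 -m pendant '[{"rx":0,"ry":0,"rz":0,"tx":0,"ty":0,"tz":1,"jaw":30},{"rx":0,"ry":0,"rz":0,"tx":0,"ty":0,"tz":0,"jaw":30},{"rx":0,"ry":0,"rz":0,"tx":0,"ty":0,"tz":0,"jaw":30}]'
```

```text
time_s: 30.85
tool_pos: [0.5733, -0.2139, 0.0647]
tool_rot: [180.0, 0.0, -0.0]
force: [0.2, -0.0, -1.2]
grip_width: 0.0411
time_s: 31.1
tool_pos: [0.5735, -0.214, 0.0639]
tool_rot: [180.0, -0.0, 0.0]
force: [0.4, 0.4, -1.6]
grip_width: 0.0409
```

```bash
python3 -m pendant '[{"rx":0,"ry":0,"rz":0,"tx":0,"ty":0,"tz":0.7,"jaw":30},{"rx":0,"ry":0,"rz":0,"tx":0,"ty":0,"tz":0,"jaw":30},{"rx":0,"ry":0,"rz":0,"tx":0,"ty":0,"tz":0,"jaw":30}]'
```

```text
time_s: 31.35
tool_pos: [0.5736, -0.214, 0.0638]
tool_rot: [180.0, -0.0, -0.0]
force: [-2.5, 0.5, 3.8]
grip_width: 0.0414
```

```bash
python3 -m pendant '[{"rx":0,"ry":0,"rz":0,"tx":0,"ty":0,"tz":0,"jaw":42},{"rx":0,"ry":0,"rz":0,"tx":0,"ty":0,"tz":0,"jaw":44},{"rx":0,"ry":0,"rz":0,"tx":0,"ty":0,"tz":0,"jaw":50},{"rx":0,"ry":0,"rz":0,"tx":0,"ty":0,"tz":0,"jaw":65},{"rx":0,"ry":0,"rz":0,"tx":0,"ty":0,"tz":0,"jaw":87},{"rx":0,"ry":0,"rz":0,"tx":0,"ty":0,"tz":0,"jaw":87},{"rx":0,"ry":0,"rz":0,"tx":0,"ty":0,"tz":0,"jaw":87},{"rx":0,"ry":0,"rz":0,"tx":0,"ty":0,"tz":-10,"jaw":87},{"rx":0,"ry":0,"rz":0,"tx":0,"ty":0,"tz":-25,"jaw":87},{"rx":0,"ry":0,"rz":0,"tx":0,"ty":0,"tz":-30,"jaw":87},{"rx":0,"ry":0,"rz":0,"tx":0,"ty":0,"tz":-30,"jaw":87},{"rx":0,"ry":0,"rz":0,"tx":0,"ty":0,"tz":-30,"jaw":87},{"rx":0,"ry":0,"rz":0,"tx":0,"ty":0,"tz":-20,"jaw":87},{"rx":0,"ry":0,"rz":0,"tx":0,"ty":0,"tz":-10,"jaw":87},{"rx":0,"ry":0,"rz":0,"tx":0,"ty":0,"tz":0,"jaw":87}]'
python3 -m pendant '[{"rx":0,"ry":0,"rz":0,"tx":-10,"ty":15,"tz":0,"jaw":87},{"rx":0,"ry":0,"rz":0,"tx":-20,"ty":30,"tz":0,"jaw":87},{"rx":0,"ry":0,"rz":0,"tx":-20,"ty":30,"tz":0,"jaw":87},{"rx":0,"ry":0,"rz":0,"tx":-20,"ty":30,"tz":0,"jaw":87},{"rx":0,"ry":0,"rz":0,"tx":-20,"ty":30,"tz":0,"jaw":87},{"rx":0,"ry":0,"rz":0,"tx":-20,"ty":30,"tz":0,"jaw":87},{"rx":0,"ry":0,"rz":0,"tx":-20,"ty":30,"tz":0,"jaw":87},{"rx":0,"ry":0,"rz":0,"tx":-20,"ty":30,"tz":0,"jaw":87},{"rx":0,"ry":0,"rz":0,"tx":-10,"ty":15,"tz":0,"jaw":87},{"rx":0,"ry":0,"rz":0,"tx":0,"ty":0,"tz":0,"jaw":87},{"rx":0,"ry":0,"rz":0,"tx":0,"ty":0,"tz":0,"jaw":87},{"rx":0,"ry":0,"rz":0,"tx":0,"ty":0,"tz":0,"jaw":87},{"rx":0,"ry":0,"rz":0,"tx":0,"ty":0,"tz":0,"jaw":87}]'
python3 - <<'E'
from h import *
c=cam("top");crop(c,"t12.png",90,110,390,290,2.6 and 2)
crop(c,"t12b.png",240,110,380,250)
s=cam("scene");crop(s,"s12.png",120,110,380,340,3)
E
```

```text
time_s: 32.6
tool_pos: [0.5749, -0.2142, 0.2215]
tool_rot: [179.9, -0.3, 0.0]
force: [0.4, -0.1, 1.5]
grip_width: 0.0868
time_s: 33.68
tool_pos: [0.4147, -0.4519, 0.2174]
tool_rot: [-179.9, 0.0, 0.2]
force: [0.6, -0.4, -0.4]
grip_width: 0.0871
```

View pics/t12b.png

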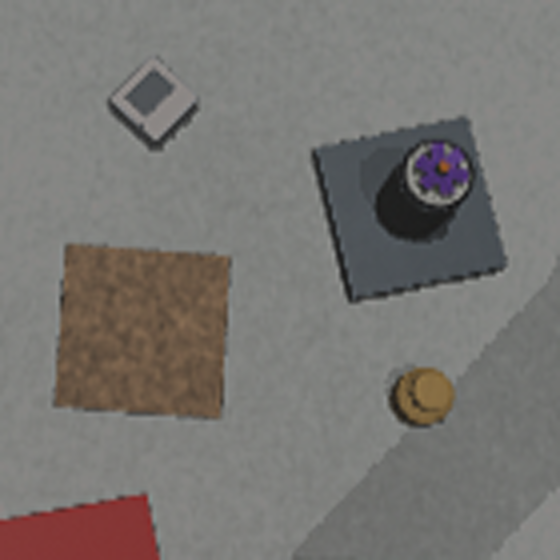

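View pics/s12.png

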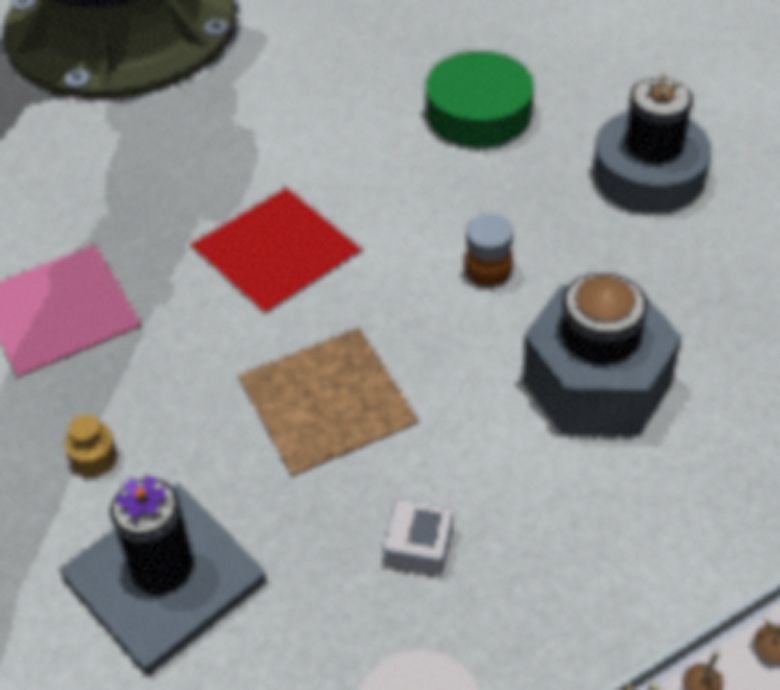

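View pics/t12.png

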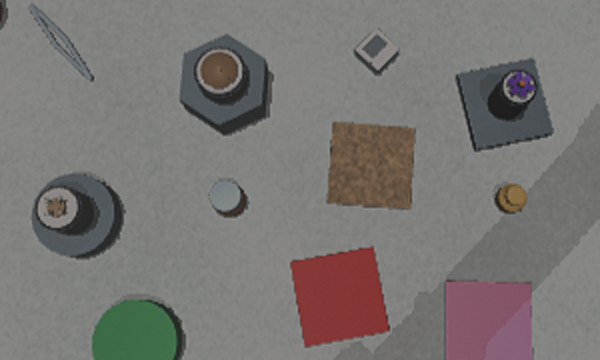

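```bash
python3 - <<'E'
from h import *
c=cam("top")
print("tall",cc(c,[(404,172),(473,172),(438,137),(438,207)],.087,(240,110)).mean(0).round(1),"slab 573.5,-214")
print("mid",cc(c,[(112,416),(198,416),(155,374),(155,460)],.087,(80,110)).mean(0).round(1),"disc 440,294.8")
print("short",cc(c,[(431,142),(526,142),(479,95),(479,189)],.089,(80,110)).mean(0).round(1),"hex 594.3,121.5")
for n,x,y in(("tall",.5735,-.214),("mid",.44,.295),("short",.594,.121)):
    W=c["W"];m=c["ok"]&(np.hypot(W[...,0]-x,W[...,1]-y)<.02);print(n,"top z",np.percentile(W[m][:,2],95).round(3))
print(env.get_obs()["time_s"],env.get_obs()["force"].round(1),abs(env.get_obs()["joint_velocities"]).max())
E
```

```text
tall [ 574.7 -213.9] slab 573.5,-214
mid [440.5 295.8] disc 440,294.8
short [593.9 121.8] hex 594.3,121.5
tall top z 0.1
mid top z 0.101
short top z 0.103
33.8333 [-0.3  0.1  0.4] 0.470636604560584
```

All centred within ~1 mm, with level tops; handing in.

```bash
python3 -c "
from cell import env
print(env.sign_off())"
```

```text
the job is handed in; nothing more can be done
None
```

All three plants are on their right stands, and I handed the job in at about 34 s of the 120 s allowed. I set the tall plant on the cork mat and let go. I then moved the short plant to the hexagonal stand, the middle one to the grey disc, and the tall one from the mat to the slab.

**Placing:** In the last top-camera check all three stand upright, each about 1 mm from the middle of its stand. Their tops read 100, 101 and 103 mm high against a nominal 103 mm.

**Surroundings:** The mat is empty. By eye, the jar, meter and weight are where they were. The arm was clear of everything, with wrist force under 1 N.

**Disagreement:** My first rough readings of the stand centres from the scene camera were 4–9 mm off the top camera's (3 mm for the mat). I used the top camera, whose measured stand sizes matched the given ones to about 2 mm. I did not re-measure the final placing with the scene camera; its last picture showed nothing out of place.

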